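# Put the four blocks away, each in its fitted tray

### The arm

A 6-joint arm with a two-finger parallel gripper is mounted at the origin on a cart in front of the work surface, level with it; the furniture and walls round the work are solid. World frame = base frame: x ahead of the robot, y to its left, z up, the work surface at z = 0. Lengths are in mm, angles in rad, forces in N, time in s.
With the tool pointing down it reaches from about 350 to 875 mm from the base axis. Payload 4.2 kg.
Tool frame: the origin (TCP) lies between the finger pads; the fingertips stand 25 mm ahead of it and the grasp point (between the pads) lies 6 mm ahead of it; z points along the fingers, y is the line along which they close (so a half turn about z gives the same grasp; the last joint's range is limited). The gripper opens to 85 mm and grips with 20 to 120 N. Pads are 22 mm wide; open, the fingers measure 114 mm over their backs; the gripper's body (76 mm by 85 mm) begins 54 mm behind the grasp point. The pads swing forward as they close: fully open they stand 13 mm farther back than shut.
Start: joints at [-0.975, 0.385, 0.008, 0, -1.194, -0.259], TCP at [206.558, -589.859, 223.912] pointing down, gripper open.
Joint ranges: [-3.14, 3.14], [-1.21, 2.06], [-1.07, 1.41], [-3.16, 2.05], [-2.99, -0.16], [-3.1, 3.1]. Speed limits (rad/s): [2.79, 2.79, 3.14, 3.14, 3.14, 3.14].

### API

Orientations are given as a unit quaternion [x, y, z, w].
In Python, from bench import read_state, get_image, job_done gives the robot as it stands.
- The arm moves only by the tool play_rows, never from a script. Its argument "series" is a list of rows, each a list of 6 numbers: the shift along the world's x, y, z in mm, then the turn, a rotation vector about the world's x, y, z in units of 6 degrees (1.0 is 6 degrees). A call has 1 to 20 rows; each row shifts and turns the commanded pose from where the row before left it; what a row does not reach is not made up. A row lasts 1/12 s, in which the tool goes at most 41.7 mm and 7.16 degrees, less where a joint would pass 70% of its speed; a pose out of reach is approached as far as the arm can. A call is refused whole if a number of a shift passes 41.7 or a number of a turn 1, either way. A call with a gripper value outside its range is refused whole. "gripper" is the opening, from 0 (shut) to 1 (fully open), set as the call begins (left out, the last holds). The fingers move at their own pace and stop on an object; the grip force is fixed at half the most. Time passes only in rows, so rows that do not move let the fingers close. It gives the time, the measured TCP pose, the force, the opening and the grip force at its end, in the units of the state.
- read_state(): the state, without advancing time (a new reading comes with each control period).
- get_image(name): name is "side" or "top" or "wrist"; returns a dict with "image" (384x512x3 uint8, red, green, blue), "fx", "fy", "cx", "cy" (pixels), "eye" and "rotation" of the camera in the world. Camera axes: x right, y down, z forward; pixel columns grow to the right and rows downward; lengths in mm; the calibration is good to about 2 mm. A picture is of the moment at which its call begins. There is no depth.
- job_done(): hands the job in; it is judged then, once.
The state is a dict: "clock": time; "joints": joint angles; "joint_vel": joint speeds; "joint_efforts": joint torques, N m; "position": TCP position; "ee_rot": TCP orientation; "contact_force": force on the tool from outside, world axes, zero at the start; "wrist_torque": the same for the moment, N m; "gripper_width": finger opening in mm; "grasp_force": force on a finger pad.
Only numpy, scipy, OpenCV 4.12 (cv2) and the standard library are available. Lean on these libraries where they do the work, as an engineer would, in place of code of your own. Each camera call takes 0.05 s, during which the arm holds its last target. There are 200 camera calls.

### The job

Four rectangular blocks lie loose on the desk beside four shallow wooden trays. Put each block into the tray made for it, the one whose recess matches it in length and width, so that it lies lengthwise and flat on the tray's floor inside the rim; the roll of tape and the black marker pen lying among the blocks have no tray and must stay where they are.

Things in the scene. Friction and masses are not known exactly. Their poses are not given: they have to be found in the camera images.
- gauge_mid (a point): the smallest block: pale grey metal setting block with a lengthwise groove in its top, 36 mm long, 22 mm wide, 15 mm high, loose. The point is its centre, 7.5 mm above its underside; its own y axis runs along its length, z up
- wax_mid (a point): the plain orange-brown block, 56 mm long, 30 mm wide, 22 mm high, loose. The point is its centre, 11 mm above its underside; its own y axis runs along its length, z up
- blank_mid (a point): the broadest block: brown wooden blank lying flat, 66 mm long, 46 mm wide, 29 mm high as it lies, loose. The point is its centre, 14.7 mm above its underside; its own y axis runs along its length, z up
- sanding_mid (a point): the longest block: slim pale wooden sanding block with one black end, 98 mm long, 24 mm wide, 17 mm high, loose. The point is its centre, 8.5 mm above its underside; its own y axis runs along its length, z up
- tray_gauge: shallow light-wood tray with grey lining for the grey metal block, fixed to the desk; its recess is 52 x 38 mm, rim 4 mm wide all round. The origin is the centre of its underside; its floor is 3 mm above the desk, its rim 7 mm above the desk; its own y axis runs along its longer side, z up
- tray_wax: shallow light-wood tray with grey lining for the orange-brown block, fixed to the desk; its recess is 72 x 46 mm, rim 4 mm wide all round. The origin is the centre of its underside; its floor is 3 mm above the desk, its rim 7 mm above the desk; its own y axis runs along its longer side, z up
- tray_blank: shallow light-wood tray with grey lining for the brown wooden blank, fixed to the desk; its recess is 82 x 62 mm, rim 4 mm wide all round. The origin is the centre of its underside; its floor is 3 mm above the desk, its rim 7 mm above the desk; its own y axis runs along its longer side, z up
- tray_sanding: shallow light-wood tray with grey lining for the long sanding block, fixed to the desk; its recess is 114 x 40 mm, rim 4 mm wide all round. The origin is the centre of its underside; its floor is 3 mm above the desk, its rim 7 mm above the desk; its own y axis runs along its longer side, z up
- tape_mid (a point): black roll of tape lying flat among the blocks, 46 mm across, 18 mm high, loose; it has no tray and stays where it is. The point is its centre, 9 mm above the desk
- marker_pen_mid (a point): short black round rod (a marker pen) lying among the blocks, 50 mm long, 14 mm thick, loose; it has no tray and stays where it is. The point is its centre, 7 mm above the desk; its own y axis runs along its length
There are look-alikes about, which are no part of the job. There is more than one size of the part that bears gauge_mid; the job needs the larger.

How it is judged:
By the outcome, as a careful person would: the job done as asked, in the order asked, and still so for the second after the job is handed in, with the robot touching nothing.
It also fails if it takes over 80 s, if anything falls off the work surface, if the arm or the gripper's body presses on something with over 40 N, if the wrist force passes 120 N, or if a joint passes its speed limit or range.

## Working session

There is one attempt and no reset: what is moved stays moved. The work goes in short steps, Python scripts to look and compute and a tool call to move; the robot and the scene stay as the last step left them, time stands still between calls to the robot, and variables do not carry over. Pictures are saved under pics/ and viewed, at most 14 in all, crops included, and the job is handed in when it is done.

Besides the shell and the picture viewer there is one more tool, called after "Request:" as name([rows], argument=value, ...), one row to a line, values as JSON. play_rows: Moves the arm, as the interface text tells. Its arguments: {"type":"object","properties":{"series":{"type":"array","items":{"type":"array","items":{"type":"number"}}},"gripper":{"type":"number"}},"required":["series"]}

```bash
ls; mkdir -p pics
cat > h.py <<'E'
import cv2,numpy as np
from bench import *
def snap(n,f):
    d=get_image(n); cv2.imwrite('pics/'+f,d['image'][:,:,::-1]); np.save('pics/'+f+'.npy',d,allow_pickle=True); return d
def load(f): return np.load('pics/'+f+'.npy',allow_pickle=True).item()
def ray(d,uv,z):
    uv=np.atleast_2d(uv).astype(float); R=np.array(d['rotation']); 
    if R.shape!=(3,3):
        from scipy.spatial.transform import Rotation as Q; R=Q.from_quat(R).as_matrix()
    v=np.c_[(uv[:,0]-d['cx'])/d['fx'],(uv[:,1]-d['cy'])/d['fy'],np.ones(len(uv))]@R.T
    e=np.array(d['eye']); return e+v*((z-e[2])/v[:,2])[:,None]
E
python3 - <<'E'
from h import *
for n in('top','side'):
    d=snap(n,n+'1.png'); print({k:v for k,v in d.items() if k!='image'})
a=[cv2.resize(cv2.imread('pics/top1.png'),(800,600))]
cv2.imwrite('pics/t1.png',a[0])
print(read_state())
E
```

```text
pics
{'fx': 471.8639024096257, 'fy': 471.8639024096257, 'cx': 259.7300279603066, 'cy': 189.3877929953121, 'eye': array([424.78062765, 327.30188577, 879.39256806]), 'rotation': array([ 0.70891413, -0.70181584,  0.04987151, -0.04907258])}
{'fx': 448.4931466258025, 'fy': 448.4931466258025, 'cx': 260.36669219748916, 'cy': 194.15782506755716, 'eye': array([863.88582818, 559.39705856, 784.74613793]), 'rotation': array([ 0.42545511,  0.86975326, -0.22677173, -0.10531759])}
{'clock': 0.1, 'joints': array([-9.75408760e-01,  3.85452568e-01,  6.77736826e-03, -4.17856118e-04,
       -1.19399596e+00, -2.58514914e-01]), 'joint_vel': array([ 0.00053015, -0.00141227,  0.0032313 ,  0.00202145,  0.00196577,
        0.00083354]), 'joint_efforts': array([-5.72883764e-04, -3.93319988e+01,  1.88928992e+01,  4.19790655e+00,
       -2.58253705e-03,  5.17361983e-06]), 'position': array([ 206.37394138, -589.38547993,  222.95570534]), 'ee_rot': array([-1.67564966e-01,  9.85860571e-01,  9.33682563e-04, -2.11415051e-04]), 'contact_force': array([ 0.75822958,  0.68366441, -0.1899451 ]), 'wrist_torque': array([-0.00484432,  0.00198832, -0.07860074]), 'grasp_force': 0.0, 'gripper_width': 85.06519613507066}
```

View pics/t1.png

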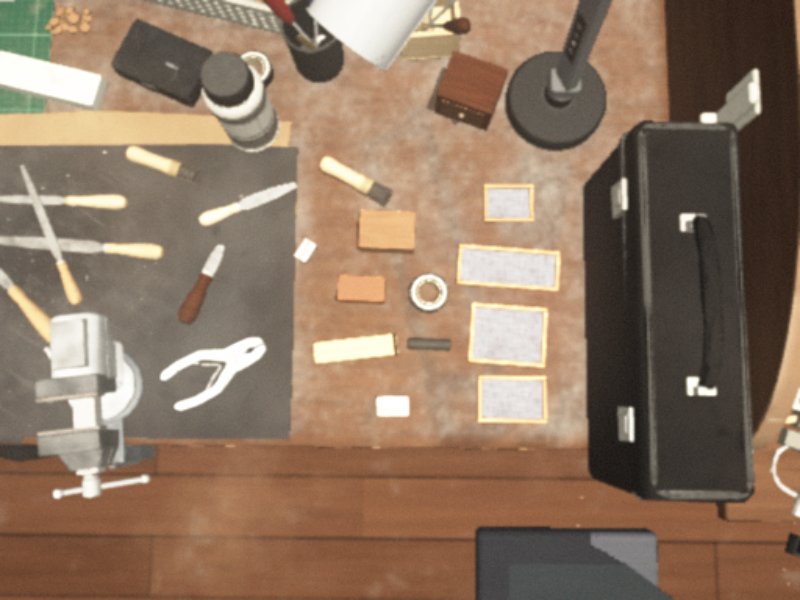

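View pics/side1.png

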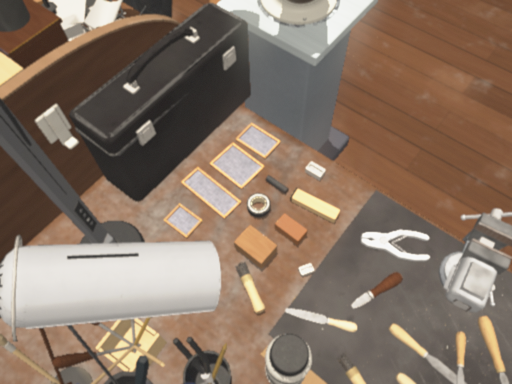

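The top view (shown at 1.5625×) has these blocks:
- Blank at (387,229), wax at (361,288) and sanding at (354,348).
- Larger grey gauge at (393,406). The small look-alike is at (305,250).

The trays are in a column at x≈510: gauge 202, sanding 267, blank 335 and wax 399. The tape is at (428,292) and the pen at (428,344). A tall black case stands to the right, toward the arm, and a lamp is at the upper right.

```bash
cat > m.py <<'E'
from h import *
def meas(d,uv,z,tol=28,win=45,dark=False):
    lab=cv2.cvtColor(cv2.medianBlur(d['image'],3),cv2.COLOR_RGB2LAB).astype(int)
    u,v=np.round(uv).astype(int); s=np.median(lab[v-1:v+2,u-1:u+2].reshape(-1,3),0)
    m=(np.abs(lab-s)@np.array([.6,1.6,1.6])<tol).astype(np.uint8); w=np.zeros_like(m); w[max(0,v-win):v+win,max(0,u-win):u+win]=1
    n,l=cv2.connectedComponents(m*w); c=max(cv2.findContours((l==l[v,u]).astype(np.uint8),0,2)[0],key=cv2.contourArea)
    p=ray(d,c[:,0,:],z)[:,:2].astype(np.float32)
    (cx,cy),(a,b),_=r=cv2.minAreaRect(p); q=cv2.boxPoints(r); e=[q[1]-q[0],q[2]-q[1]]; e=max(e,key=np.linalg.norm)
    return cx,cy,max(a,b),min(a,b),np.degrees(np.arctan2(e[1],e[0]))%180,c
E
python3 - <<'E'
from m import *
S=1.5625
d=load('top1.png')
im=d['image'][:,:,::-1].copy()
for n,u,v,z,t in [('blank',387,229,29,30),('wax',361,288,22,30),('sand',354,348,17,35),('gauge',393,406,15,30),('small',305,250,12,30),('tg',509,202,3,30),('ts',508,267,3,30),('tb',508,335,3,30),('tw',512,399,3,30),('pen',428,344,7,30)]:
    r=meas(d,(u/S,v/S),z,t); print(n,np.round(r[:5],1)); cv2.drawContours(im,[r[5]],-1,(0,255,0),1)
print(ray(d,np.array([[428,292]])/S,9))
for u,v in [(640,125),(735,125),(590,480),(750,495),(650,495),(585,185)]: print('case',u,v,ray(d,np.array([[u,v]])/S,180)[0].round(),ray(d,np.array([[u,v]])/S,0)[0].round())
cv2.imwrite('pics/c1.png',cv2.resize(im[100:290,180:370],(760,600)[:1]*2 if 0 else (600,600)))
E
```

```text
blank [625.5 350.2  66.9  46.7  87.3]
wax [555.9 380.6  57.8  30.5  87.9]
sand [484.1 388.4  91.6  23.1  97.1]
gauge [419.1 341.5  36.3  21.5  90.6]
small [602.1 448.9  24.9  15.8 148.1]
tg [664.2 203.6  49.8  35.3  90.6]
ts [584.8 204.6 113.2  39.4  86.1]
tb [503.6 205.3  82.4  62.4  86.3]
tw [427.7 201.8  70.6  43.7  90.6]
pen [490.8 299.9  51.8  14.8  90.6]
[[552.47016688 300.52210307   9.        ]]
case 640 125 [697.  97. 180.] [767.  37.   0.]
case 735 125 [698.   2. 180.] [768. -81.   0.]
case 590 480 [353. 155. 180.] [335. 110.   0.]
case 750 495 [341.   7. 180.] [319. -75.   0.]
case 650 495 [340. 100. 180.] [318.  41.   0.]
case 585 185 [635. 153. 180.] [689. 108.   0.]
```

View pics/c1.png

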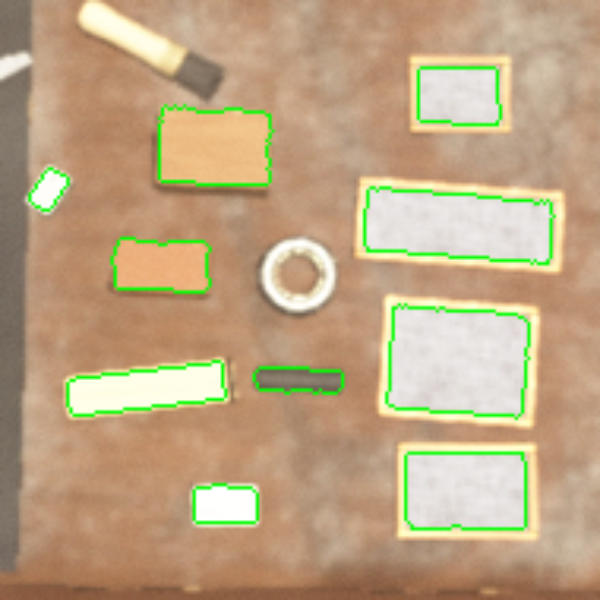

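The masks fit the given sizes. Sanding misses its black end, so its centre shifts about 3 mm toward -y. Before swinging I need the lamp shade's height and the case's height.

Run:
```python
from m import *
S=1.5625
a=load('top1.png');b=load('side1.png')
def tri(p,q):
    A,B=np.array(a['eye']),np.array(b['eye']); u=ray(a,p,0)[0]-A; v=ray(b,q,0)[0]-B
    t=np.linalg.lstsq(np.c_[u,-v],B-A,rcond=None)[0]; P,Q=A+t[0]*u,B+t[1]*v
    return ((P+Q)/2).round(),np.linalg.norm(P-Q).round(1)
for p in [(383,66),(310,10)]:
    for q in [(218,242),(218,297)]: print('shade',p,q,tri(np.array(p)/S,q))
print('case TL far',tri(np.array((640,125))/S,(75,112)),'near-left top',tri(np.array((650,495))/S,(214,12)), 'left corner',tri(np.array((640,125))/S,(88,128)))
for n,u,v in [('blank',252,241),('wax',291,227)]: print(n, ray(b,(u,v),25)[0].round())
```

```text
shade (383, 66) (218, 242) (array([723., 359., 237.]), np.float64(20.5))
shade (383, 66) (218, 297) (array([767., 372., 136.]), np.float64(40.1))
shade (310, 10) (218, 242) (array([739., 403., 321.]), np.float64(10.2))
shade (310, 10) (218, 297) (array([777., 418., 246.]), np.float64(1.9))
case TL far (array([686., 101., 261.]), np.float64(53.9)) near-left top (array([362.,  90., 227.]), np.float64(58.7)) left corner (array([689.,  99., 228.]), np.float64(31.6))
blank [624. 343.  25.]
wax [557. 383.  25.]
```

Request:
play_rows([
  [0,0,40,0,0,0],
  [0,0,40,0,0,0],
  [0,0,37,0,0,0],
  [18.5,30.5,0,0,0,0.5],
  [18.5,30.5,0,0,0,0.5],
  [18.5,30.5,0,0,0,0.5],
  [18.5,30.5,0,0,0,0.5],
  [18.5,30.5,0,0,0,0.5],
  [18.5,30.5,0,0,0,0.5],
  [18.5,30.5,0,0,0,0.5],
  [18.5,30.5,0,0,0,0.5],
  [18.5,30.5,0,0,0,0.5],
  [18.5,30.5,0,0,0,0.5],
  [18.5,30.5,0,0,0,0.5],
  [18.5,30.5,0,0,0,0.5],
  [18.5,30.5,0,0,0,0.5],
  [18.5,30.5,0,0,0,0.5],
  [18.5,30.5,0,0,0,0.5],
  [18.5,30.5,0,0,0,0.5],
])

```text
clock: 1.68
position: [502.8, -100.1, 340.7]
ee_rot: [-0.555, 0.832, 0.0, -0.0]
contact_force: [1.4, -0.8, 0.6]
gripper_width: 85.4
grasp_force: 0.0
```

Request:
play_rows([
  [-6.7,36.7,0,0,0,0.33],
  [-6.7,36.7,0,0,0,0.33],
  [-6.7,36.7,0,0,0,0.33],
  [-6.7,36.7,0,0,0,0.33],
  [-6.7,36.7,0,0,0,0.33],
  [-6.7,36.7,0,0,0,0.33],
  [-6.7,36.7,0,0,0,0.33],
  [-6.7,36.7,0,0,0,0.33],
  [-6.7,36.7,0,0,0,0.33],
  [-6.7,36.7,0,0,0,0.33],
  [-6.7,36.7,0,0,0,0.33],
  [-6.7,36.7,0,0,0,0.3],
  [0,0,0,0,0,0],
])

```text
clock: 2.77
position: [420.9, 343.5, 339.0]
ee_rot: [0.715, -0.7, -0.0, 0.001]
contact_force: [0.1, -1.1, -0.7]
gripper_width: 85.6
grasp_force: 0.0
```

Run:
```python
from h import *
d=snap('wrist','w1.png'); print(d['eye'],d['rotation'],d['fx'],d['cx'],d['cy']); s=read_state(); print(s['position'],s['ee_rot'],s['joints'])
```

```text
[422.05549232 263.43841641 489.15951476] [-0.01048542  0.98740301  0.15786058 -0.00232249] 292.8910430577582 257.2470757196009 193.3224259098643
[421.0955238  341.14739595 339.28014497] [ 7.13901061e-01 -7.00245241e-01 -4.91631088e-05  1.36894449e-03] [ 9.79855290e-01  1.83447308e-01  1.30011941e-02 -6.08281507e-04
 -1.40302345e+00 -9.60440349e-01]
```

View pics/w1.png

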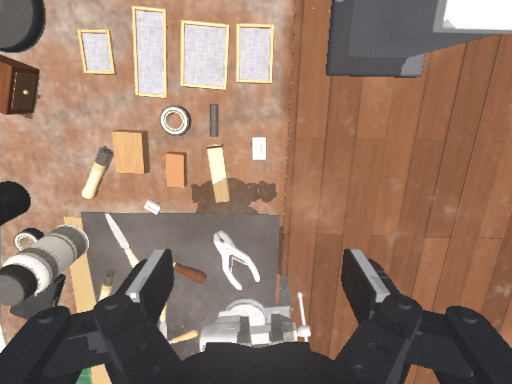

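The wrist view shows all four blocks: gauge (259,148), wax (176,170), sanding (218,173) with its dark end on the left/top, and blank (130,152). The camera hangs on the -y side and could meet the case over the trays. I'll measure from this picture and then turn the tool half way round.

Run:
```python
from m import *
d=load('w1.png')
for n,u,v,z,t in [('blank',130,152,29,30),('wax',176,170,22,30),('sand',218,176,17,35),('gauge',259,148,15,30),('tg',97,52,3,30),('ts',150,52,3,30),('tb',204,55,3,30),('tw',255,53,3,30),('pen',214,120,7,30)]:
    r=meas(d,(u,v),z,t,60); print(n,np.round(r[:5],1))
```

```text
blank [624.6 351.1  64.9  46.4  88. ]
wax [555.2 380.6  55.3  29.4  86.7]
sand [485.5 371.8  57.9  22.9  97.2]
gauge [416.9 341.8  35.7  19.7  91.2]
tg [664.7 204.3  49.3  35.8  91.2]
ts [583.8 205.2 113.5  39.2  86.4]
tb [502.1 206.5  81.7  60.5  86.3]
tw [426.7 201.7  70.3  44.7  90.5]
pen [489.8 300.   50.3  13.   88.3]
```

Request:
play_rows([
  [0,0,-10,0,0,1],
  [0,0,-10,0,0,1],
  [0,0,-10,0,0,1],
  [0,0,-10,0,0,1],
  [0,0,-10,0,0,1],
  [0,0,-10,0,0,1],
  [0,0,-10,0,0,1],
  [0,0,-10,0,0,1],
  [0,0,-10,0,0,1],
  [0,0,-10,0,0,1],
  [0,0,-10,0,0,1],
  [0,0,-10,0,0,1],
  [0,0,-10,0,0,1],
  [0,0,-10,0,0,1],
  [0,0,-10,0,0,1],
  [0,0,0,0,0,1],
  [0,0,0,0,0,1],
  [0,0,0,0,0,1],
  [0,0,0,0,0,1],
  [0,0,0,0,0,1],
])

```text
clock: 4.48
position: [422.2, 337.4, 190.8]
ee_rot: [0.963, 0.268, -0.0, 0.0]
contact_force: [0.4, 0.6, 0.4]
gripper_width: 85.4
grasp_force: 0.0
```

Request:
play_rows([
  [0,0,0,0,0,1],
  [0,0,0,0,0,1],
  [0,0,0,0,0,1],
  [0,0,0,0,0,1],
  [0,0,0,0,0,1],
  [0,0,0,0,0,1],
  [0,0,0,0,0,1],
  [0,0,0,0,0,1],
  [0,0,0,0,0,1],
  [0,0,0,0,0,1],
  [0,0,0,0,0,0],
  [0,0,0,0,0,0],
])

```text
clock: 5.48
position: [422.3, 337.7, 190.9]
ee_rot: [0.703, 0.711, -0.0, 0.0]
contact_force: [-0.6, 0.3, -0.1]
gripper_width: 85.0
grasp_force: 0.0
```

Request:
play_rows([
  [-4,4,-40,0,0,0],
  [0,0,-40,0,0,0],
  [0,0,-30,0,0,0],
  [0,0,-10,0,0,0],
  [0,0,0,0,0,0],
], gripper=0.6)

```text
clock: 5.9
position: [417.2, 340.7, 68.4]
ee_rot: [0.702, 0.712, -0.003, 0.001]
contact_force: [0.8, 0.0, 0.5]
gripper_width: 51.4
grasp_force: 0.0
```

Run:
```python
from h import *
d=snap('wrist','w2.png');s=read_state();print(s['position'],s['gripper_width'])
```

```text
[418.3889361  342.22808912  70.66667709] 51.13239581559468
```

View pics/w2.png

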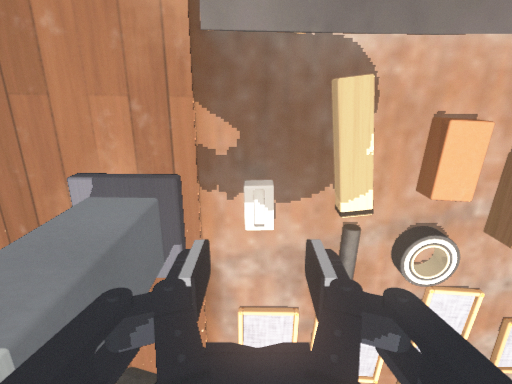

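The gauge block at (259,205) is centred between the fingers at columns 200 and 318. I'll go down and grip it.

Request:
play_rows([
  [0,0,-20,0,0,0],
  [0,0,-16,0,0,0],
  [0,0,-6,0,0,0],
  [0,0,0,0,0,0],
  [0,0,0,0,0,0],
])

```text
clock: 6.37
position: [419.1, 343.6, 30.6]
ee_rot: [0.702, 0.713, 0.001, -0.0]
contact_force: [1.1, 0.1, -0.0]
gripper_width: 50.9
grasp_force: 0.0
```

Request:
play_rows([
  [0,0,0,0,0,0],
  [0,0,0,0,0,0],
  [0,0,0,0,0,0],
  [0,0,0,0,0,0],
  [0,0,0,0,0,0],
  [0,0,0,0,0,0],
], gripper=0)

```text
clock: 6.87
position: [418.2, 342.6, 29.0]
ee_rot: [0.702, 0.712, 0.0, -0.0]
contact_force: [-0.1, 0.9, -0.1]
gripper_width: -0.2
grasp_force: 0.0
```

It closed to zero, so I missed. I'll look before moving.

Run:
```python
from h import *
d=snap('wrist','w3.png');s=read_state();print(s['position'],s['gripper_width'])
snap('side','s3.png')
a=cv2.imread('pics/w3.png')[120:320,150:400]; b=cv2.imread('pics/s3.png')[120:240,230:380]
cv2.imwrite('pics/c3.png',np.hstack([cv2.resize(a,(500,400)),cv2.resize(b,(300,240)) if 0 else cv2.resize(b,(300,400))]))
```

```text
[418.15337767 342.55642454  28.98591067] 0.21574726940291764
```

View pics/c3.png

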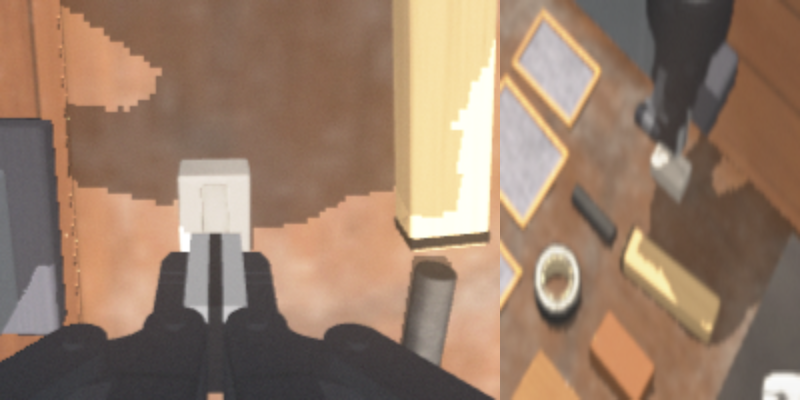

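Run:
```python
from m import *
d=load('w3.png'); print(d['eye'])
print(ray(d,[(239.5,199),(275,199)],0).round(1),ray(d,[(239.5,207.5),(275,207.5)],15).round(1),'fingertip if z4',ray(d,[(258,237)],4).round(1),ray(d,[(258,237)],18).round(1))
d=load('w2.png'); r=meas(d,(250,200),15,40); print(np.round(r[:5],1), ray(d,[(259,181),(259,228)],15))
s=load('s3.png');print(ray(s,[(230+690/2,120+175*.3),(230+660/2,120+170*.3)],15))
```

```text
[416.17266239 422.7931601  179.17134947]
[[405.7 359.9   0. ]
 [428.8 360.2   0. ]] [[406.6 359.7  15. ]
 [427.9 360.1  15. ]] fingertip if z4 [[418.1 334.8   4. ]] [[418.  341.8  18. ]]
[417.  344.1  39.7  21.9  91.8] [[417.27335433 363.15094947  15.        ]
 [417.84578769 325.94284873  15.        ]]
[[109.24220742 758.46611138  15.        ]
 [123.95654119 733.62869624  15.        ]]
```

The block has not moved (y 324–360) and the fingertips appear to be above its 15 mm top. I'll reopen and go down in small steps, watching the force.

Request:
play_rows([
  [0,0,0,0,0,0],
  [0,0,0,0,0,0],
  [0,0,0,0,0,0],
  [0,0,-3,0,0,0],
  [0,0,-3,0,0,0],
  [0,0,-3,0,0,0],
  [0,0,0,0,0,0],
], gripper=0.4)

```text
clock: 7.55
position: [417.8, 342.1, 19.1]
ee_rot: [0.702, 0.712, -0.001, 0.0]
contact_force: [-0.6, -0.2, 0.1]
gripper_width: 34.1
grasp_force: 0.0
```

Run:
```python
from h import *
s=read_state();print(s['position'],s['gripper_width'],s['contact_force'])
snap('wrist','w4.png');snap('side','s4.png')
a=cv2.imread('pics/w4.png')[120:320,150:400]; b=cv2.imread('pics/s4.png')[130:200,270:340]
cv2.imwrite('pics/c4.png',np.hstack([cv2.resize(a,(400,400)),cv2.resize(b,(400,400))]))
```

```text
[417.77189997 342.05511693  19.05232688] 34.14967021562557 [-0.56472324 -0.24723785  0.06584818]
```

View pics/c4.png

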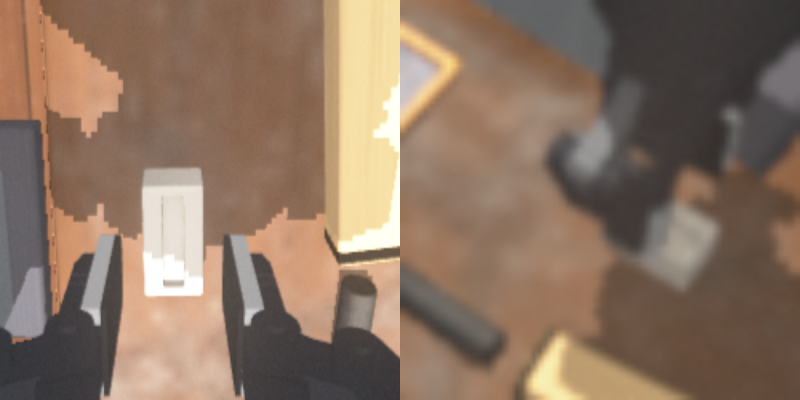

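Request:
play_rows([
  [0,0,0,0,0,0],
  [0,0,0,0,0,0],
  [0,0,0,0,0,0],
  [0,0,0,0,0,0],
  [0,0,0,0,0,0],
], gripper=0)

```text
clock: 8.07
position: [418.2, 342.6, 20.0]
ee_rot: [0.702, 0.713, 0.0, -0.0]
contact_force: [-0.3, 0.5, -0.4]
gripper_width: 0.2
grasp_force: 0.0
```

Run:
```python
from m import *
a=load('w3.png');b=load('s3.png')
A,B=np.array(a['eye']),np.array(b['eye'])
def tri(p,q):
    u=ray(a,p,0)[0]-A; v=ray(b,q,0)[0]-B
    t=np.linalg.lstsq(np.c_[u,-v],B-A,rcond=None)[0]; P,Q=A+t[0]*u,B+t[1]*v
    return P.round(1),Q.round(1)
print(tri((258,237),(307.5,169.5)))
print('block far end',tri((258,207.5),(230+172/2,120+160*.3)))
print('side: block corners', ray(b,[(230+190/2,120+172*.3),(230+160/2,120+148*.3)],15).round(1))
snap('wrist','w5.png');snap('side','s5.png');snap('top','t5.png')
im=cv2.resize(cv2.imread('pics/s5.png')[125:205,260:350],(450,400),interpolation=2)
cv2.imwrite('pics/c5.png',np.hstack([im,cv2.resize(cv2.imread('pics/w5.png')[170:320,190:321],(350,400),interpolation=2)]))
```

```text
(array([418.3, 328.1,  -9.3]), array([417.1, 324.8,  -7.6]))
block far end (array([417.8, 357. ,   7.5]), array([415.3, 342.5,  13. ]))
side: block corners [[412.4 362.2  15. ]
 [416.7 328.5  15. ]]
```

View pics/c5.png

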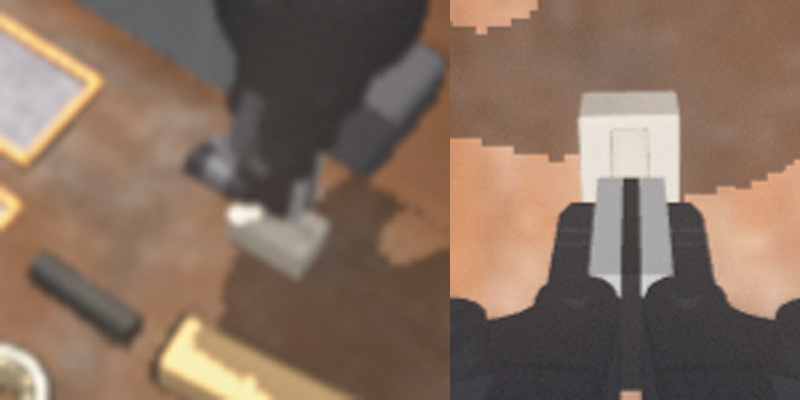

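The fingers are plainly hovering over the block's top: the block shows through the gap behind the pads. The real tips are shorter than stated, so I'll go lower with the gripper open.

Request:
play_rows([
  [0,0,0,0,0,0],
  [0,0,0,0,0,0],
  [0,0,0,0,0,0],
  [0,0,-3,0,0,0],
  [0,0,-3,0,0,0],
  [0,0,-2,0,0,0],
  [0,0,0,0,0,0],
], gripper=0.4)

```text
clock: 8.8
position: [417.8, 342.1, 11.2]
ee_rot: [0.702, 0.712, -0.001, 0.0]
contact_force: [-0.4, -0.1, 0.0]
gripper_width: 34.1
grasp_force: 0.0
```

Request:
play_rows([
  [0,0,0,0,0,0],
  [0,0,0,0,0,0],
  [0,0,0,0,0,0],
  [0,0,0,0,0,0],
  [0,0,0,0,0,0],
], gripper=0)

```text
clock: 9.22
position: [418.2, 342.6, 12.0]
ee_rot: [0.702, 0.713, 0.0, -0.0]
contact_force: [-1.5, 0.0, 0.1]
gripper_width: 0.1
grasp_force: 0.0
```

Run:
```python
from m import *
b=load('s5.png')
for z in (15,30,45,60): print(z,ray(b,[(320,167.4)],z).round(1),ray(load('w5.png'),[(258,237)],z).round(1))
# camera height check: known points by top cam vs wrist w2
a=load('top1.png'); w=load('w2.png'); from scipy.spatial.transform import Rotation as Q
print(w['eye'])
ob=np.array([[418,341.7+18,15],[418,341.7-18,15]]); 
R=Q.from_quat(w['rotation']).as_matrix()
for P in [(418,359.7,15),(418,323.7,15),(552.5,300.5,18),(555.5,380.6,22),(427.2,201.8+36,3),(490.8,274,7),(490.8,325,7)]:
    c=R.T@(np.array(P)-w['eye']); print(P,(w['fx']*c[:2]/c[2]+[w['cx'],w['cy']]).round(1))
snap('wrist','w6.png');snap('side','s6.png')
im=cv2.resize(cv2.imread('pics/s6.png')[125:205,260:350],(450,400),interpolation=2)
cv2.imwrite('pics/c6.png',np.hstack([im,cv2.resize(cv2.imread('pics/w6.png')[170:320,190:321],(350,400),interpolation=2)]))
```

```text
15 [[410.3 348.6  15. ]] [[417.9 344.9  15. ]]
30 [[419.1 352.7  30. ]] [[417.7 352.4  30. ]]
45 [[428.  356.8  45. ]] [[417.6 359.9  45. ]]
60 [[436.8 361.   60. ]] [[417.4 367.5  60. ]]
[415.89022153 421.74568161 218.09438   ]
(418, 359.7, 15) [259.9 185.6]
(418, 323.7, 15) [259.2 230.7]
(552.5, 300.5, 18) [431.2 261.7]
(555.5, 380.6, 22) [462.7 162. ]
(427.2, 237.8, 3) [267.9 312. ]
(490.8, 274, 7) [344.5 281.2]
(490.8, 325, 7) [351.5 226. ]
```

View pics/c6.png

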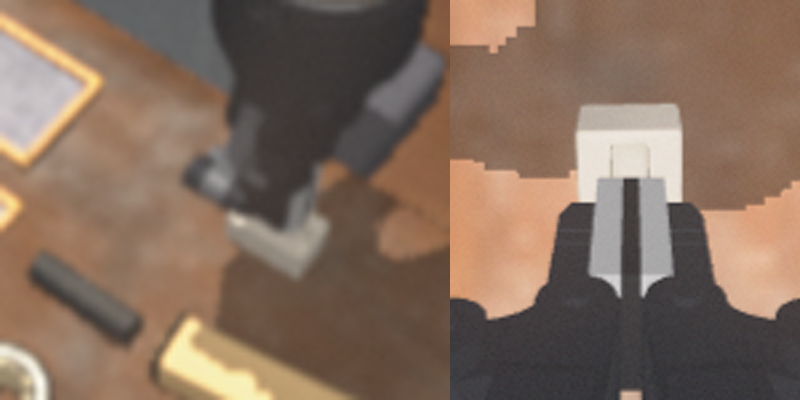

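The wrist camera's pose checks out (the tape is predicted at (431,262) and seen at about (431,259)). Two-view triangulation puts the shut tips about 10 mm above the reported TCP. I'll use that offset.

Request:
play_rows([
  [0,0,0,0,0,0],
  [0,0,0,0,0,0],
  [0,0,0,0,0,0],
  [0,0,-4,0,0,0],
  [0,0,-4,0,0,0],
  [0,0,-4,0,0,0],
  [0,0,-2,0,0,0],
  [0,0,0,0,0,0],
], gripper=0.4)

```text
clock: 9.98
position: [417.8, 342.0, -3.0]
ee_rot: [0.702, 0.712, -0.001, 0.0]
contact_force: [0.2, 0.1, -0.1]
gripper_width: 34.1
grasp_force: 0.0
```

Request:
play_rows([
  [0,0,0,0,0,0],
  [0,0,0,0,0,0],
  [0,0,0,0,0,0],
  [0,0,0,0,0,0],
  [0,0,0,0,0,0],
], gripper=0)

```text
clock: 10.4
position: [418.1, 342.5, -2.1]
ee_rot: [0.702, 0.712, 0.0, -0.0]
contact_force: [-0.5, 0.5, -0.0]
gripper_width: 20.2
grasp_force: 59.6
```

Gripped with 60 N. I'll lift and carry it to its tray.

Request:
play_rows([
  [0,0,15,0,0,0],
  [0,0,30,0,0,0],
  [0,0,25,0,0,0],
  [20,-11,0,0,0,0],
  [31,-17.5,0,0,0,0],
  [31,-17.5,0,0,0,0],
  [31,-17.5,0,0,0,0],
  [31,-17.5,0,0,0,0],
  [31,-17.5,0,0,0,0],
  [31,-17.5,0,0,0,0],
  [25,-14,0,0,0,0],
  [15.5,-8,0,0,0,0],
  [0,0,0,0,0,0],
  [0,0,0,0,0,0],
])

```text
clock: 11.57
position: [664.8, 203.6, 67.0]
ee_rot: [0.702, 0.712, -0.001, -0.0]
contact_force: [0.0, -0.3, -1.0]
gripper_width: 20.3
grasp_force: 59.6
```

Run:
```python
from h import *
s=read_state();print(s['position'],s['gripper_width'],s['contact_force'],s['joints'])
a=snap('wrist','w7.png')['image'];b=snap('side','s7.png')['image']
cv2.imwrite('pics/c7.png',np.hstack([cv2.resize(x,(400,300)) for x in(a,b)])[:,:,::-1])
```

```text
[664.75468354 203.58291371  66.98858504] 20.27034039508301 [ 0.02664245 -0.28920373 -1.01994315] [ 5.28924867e-01  6.31202245e-01  1.28902139e-02 -5.00312950e-04
 -9.53704076e-01  2.62616149e+00]
```

View pics/c7.png

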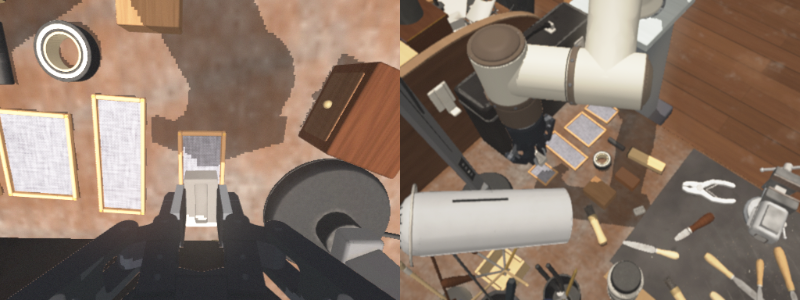

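The block is centred over the gauge tray at (203,165). I'll lower it and release.

Request:
play_rows([
  [0,0,-30,0,0,0],
  [0,0,-20,0,0,0],
  [0,0,-8,0,0,0],
  [0,0,-5,0,0,0],
  [0,0,-2,0,0,0],
  [0,0,0,0,0,0],
])

```text
clock: 12.17
position: [664.9, 205.2, 3.6]
ee_rot: [0.701, 0.713, 0.0, 0.0]
contact_force: [0.0, -0.6, -0.7]
gripper_width: 19.9
grasp_force: 59.6
```

Request:
play_rows([
  [0,0,0,0,0,0],
  [0,0,0,0,0,0],
  [0,0,0,0,0,0],
  [0,0,20,0,0,0],
  [0,0,40,0,0,0],
  [0,0,40,0,0,0],
  [0,0,0,0,0,0],
], gripper=0.5)

```text
clock: 12.75
position: [670.3, 206.4, 114.0]
ee_rot: [0.701, 0.713, 0.008, 0.004]
contact_force: [1.0, 0.9, 1.6]
gripper_width: 42.9
grasp_force: 0.0
```

Run:
```python
from m import *
s=read_state();print(s['position'])
d=snap('wrist','w8.png')
w=d; from scipy.spatial.transform import Rotation as Q
R=Q.from_quat(w['rotation']).as_matrix(); c=R.T@(np.array([664.5,210,18])-w['eye']); p=(w['fx']*c[:2]/c[2]+[w['cx'],w['cy']]); print(p)
r=meas(d,p,18,40); print(np.round(r[:5],1))
cv2.imwrite('pics/c8.png',cv2.resize(d['image'][100:350,130:380][:,:,::-1],(400,400)))
```

```text
[670.28992751 206.44304082 113.95060513]
[249.51609791 189.27838446]
[664.6 204.4  40.1  34.6  89.4]
```

View pics/c8.png

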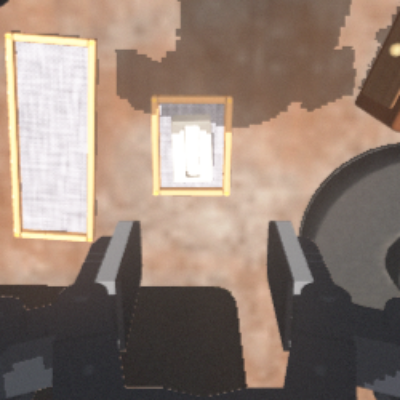

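The gauge block lies inside its tray. Next is the wax block.

Request:
play_rows([
  [-9,15,0,0,0,-0.1],
  [-20,32,0,0,0,-0.1],
  [-20,32,0,0,0,-0.1],
  [-20,32,0,0,0,-0.1],
  [-20,32,0,0,0,-0.1],
  [-20,33,0,0,0,-0.1],
  [0,0,-20,0,0,0],
  [0,0,-20,0,0,0],
  [0,0,0,0,0,0],
  [0,0,0,0,0,0],
], gripper=0.6)

```text
clock: 13.63
position: [554.9, 379.8, 61.6]
ee_rot: [0.724, 0.69, -0.002, 0.0]
contact_force: [0.9, 0.2, 0.0]
gripper_width: 51.4
grasp_force: 0.0
```

```bash
cat > chk.py <<'E'
import sys
from m import *
from scipy.spatial.transform import Rotation as Q
def chk(*items):
    s=read_state();R=Q.from_quat(s['ee_rot']).as_matrix();print(s['position'].round(1),'yaw',np.degrees(np.arctan2(R[1,1],R[0,1])).round(1),'w',s['gripper_width'].round(1))
    d=snap('wrist','w_%d.png'%(s['clock']*100))
    for x,y,z,tol in items:
        C=Q.from_quat(d['rotation']).as_matrix(); c=C.T@(np.array([x,y,z])-d['eye']); p=d['fx']*c[:2]/c[2]+[d['cx'],d['cy']]
        r=meas(d,p,z,tol,90); print(p.round(),np.round(r[:5],1))
E
python3 -c "
from chk import *
chk((555.5,385,22,30),(625,352,29,30))"
```

```text
Traceback (most recent call last):
  File "chk.py", line 5, in chk
    s=read_state();R=Q.from_quat(s['ee_rot']).as_matrix();print(s['position'].round(1),'yaw',np.degrees(np.arctan2(R[1,1],R[0,1])).round(1),'w',s['gripper_width'].round(1))
                                                                                                                                                ^^^^^^^^^^^^^^^^^^^^^^^^
AttributeError: 'float' object has no attribute 'round'
```

Request:
play_rows([
  [0,0,-25,0,0,0],
  [0,0,-22,0,0,0],
  [0,0,-12,0,0,0],
  [0,0,-4,0,0,0],
  [0,0,0,0,0,0],
])

```text
clock: 14.05
position: [556.0, 380.0, -0.4]
ee_rot: [0.724, 0.69, -0.0, 0.0]
contact_force: [-0.4, 0.2, -0.2]
gripper_width: 51.5
grasp_force: 0.0
```

Request:
play_rows([
  [0,0,0,0,0,0],
  [0,0,0,0,0,0],
  [0,0,0,0,0,0],
  [0,0,0,0,0,0],
  [0,0,0,0,0,0],
], gripper=0)

```text
clock: 14.47
position: [556.7, 381.5, 1.9]
ee_rot: [0.724, 0.69, 0.002, 0.0]
contact_force: [-0.5, -0.7, 5.4]
gripper_width: 28.3
grasp_force: 62.2
```

Request:
play_rows([
  [0,0,15,0,0,0],
  [0,0,30,0,0,0],
  [0,0,25,0,0,0],
  [-13,-18,0,0,0,0.08],
  [-20,-28,0,0,0,0.09],
  [-20,-28,0,0,0,0.09],
  [-20,-28,0,0,0,0.09],
  [-20,-28,0,0,0,0.09],
  [-20,-28,0,0,0,0.09],
  [-16,-21,0,0,0,0],
  [0,0,0,0,0,0],
  [0,0,0,0,0,0],
])

```text
clock: 15.47
position: [425.9, 200.5, 70.3]
ee_rot: [0.705, 0.71, 0.0, -0.0]
contact_force: [-0.0, 0.2, -0.2]
gripper_width: 28.3
grasp_force: 61.4
```

```bash
sed -i "s/s\['gripper_width'\].round(1)/round(s['gripper_width'],1)/" chk.py
python3 -c "
from chk import *
chk((427,215,90,35))"
```

```text
[425.9 200.5  70.3] yaw 0.4 w 28.3
[261. 237.] [425.1 209.8  49.6  30.5  90.4]
```

Request:
play_rows([
  [1,1,-30,0,0,0],
  [0,0,-20,0,0,0],
  [0,0,-10,0,0,0],
  [0,0,-4,0,0,0],
  [0,0,-2,0,0,0],
  [0,0,0,0,0,0],
])

```text
clock: 16.02
position: [428.0, 203.1, 4.8]
ee_rot: [0.704, 0.71, -0.001, 0.0]
contact_force: [-3.7, -1.5, 9.1]
gripper_width: 28.5
grasp_force: 62.5
```

Request:
play_rows([
  [0,0,0,0,0,0],
  [0,0,0,0,0,0],
  [0,0,0,0,0,0],
  [0,0,20,0,0,0],
  [0,0,40,0,0,0],
  [0,0,40,0,0,0],
  [0,0,0,0,0,0],
  [0,0,0,0,0,0],
], gripper=0.55)

```text
clock: 16.68
position: [429.2, 204.1, 106.4]
ee_rot: [0.704, 0.71, 0.004, 0.0]
contact_force: [-0.6, 0.1, -0.8]
gripper_width: 46.9
grasp_force: 0.0
```

```bash
python3 -c "
from chk import *
chk((427,210,25,35),(484.5,380,17,35))"
```

```text
[429.2 204.1 106.4] yaw 0.5 w 46.9
[255. 192.] [4.272e+02 1.946e+02 4.160e+01 4.070e+01 3.000e-01]
[341. -50.] [4.304e+02 1.703e+02 5.565e+02 3.627e+02 1.000e-01]
```

Request:
play_rows([
  [6,18,0,0,0,0.2],
  [10,34,0,0,0,0.2],
  [10,34,0,0,0,0.2],
  [10,34,0,0,0,0.2],
  [10,34,0,0,0,0.2],
  [10,28.5,0,0,0,0.12],
  [0,0,-20,0,0,0],
  [0,0,-15,0,0,0],
  [0,0,0,0,0,0],
  [0,0,0,0,0,0],
])

```text
clock: 17.57
position: [482.7, 383.9, 66.3]
ee_rot: [0.661, 0.75, -0.003, 0.0]
contact_force: [-0.6, 0.1, -0.4]
gripper_width: 47.1
grasp_force: 0.0
```

```bash
python3 -c "
from chk import *
chk((484.5,405,17,45))
s=snap('top','t9.png'); r=meas(s,(512/1.5625,399/1.5625),20,40); print(np.round(r[:5],1))"
```

```text
[482.7 383.9  66.3] yaw 7.2 w 47.1
[265. 185.] [484.7 389.6  94.3  31.5  97.2]
[428.6 202.5  54.7  30.4  90.6]
```

The wax block sits in its tray at (428.6, 202.5). Now I'll grip the sanding block.

Request:
play_rows([
  [1.5,2,-30,0,0,0],
  [0,0,-22,0,0,0],
  [0,0,-12,0,0,0],
  [0,0,-4,0,0,0],
  [0,0,0,0,0,0],
])

```text
clock: 18.08
position: [485.2, 386.7, 0.7]
ee_rot: [0.661, 0.75, -0.0, 0.0]
contact_force: [0.4, -0.1, 0.2]
gripper_width: 47.2
grasp_force: 0.0
```

Request:
play_rows([
  [0,0,0,0,0,0],
  [0,0,0,0,0,0],
  [0,0,0,0,0,0],
  [0,0,0,0,0,0],
  [0,0,0,0,0,0],
], gripper=0)

```text
clock: 18.5
position: [486.0, 388.0, 2.9]
ee_rot: [0.661, 0.75, 0.002, 0.0]
contact_force: [-0.5, -0.2, 6.4]
gripper_width: 21.9
grasp_force: 59.9
```

Request:
play_rows([
  [0,0,15,0,0,0],
  [0,0,30,0,0,0],
  [0,0,25,0,0,0],
  [9.8,-18,0,0,0,-0.2],
  [18,-32.5,0,0,0,-0.35],
  [18,-32.5,0,0,0,-0.35],
  [18,-32.5,0,0,0,-0.35],
  [18,-32.5,0,0,0,-0.35],
  [18,-32.5,0,0,0,-0.23],
  [0,0,0,0,0,0],
  [0,0,0,0,0,0],
])

```text
clock: 19.42
position: [585.5, 204.4, 70.7]
ee_rot: [0.732, 0.682, -0.0, -0.0]
contact_force: [-0.4, 0.6, -0.0]
gripper_width: 22.3
grasp_force: 59.2
```

```bash
python3 -c "
from chk import *
chk((584,225,87,45))
d=snap('top','t10.png'); cv2.imwrite('pics/c10.png',cv2.resize(d['image'][100:290,180:370][:,:,::-1],(500,500)))"
```

```text
[585.5 204.4  70.7] yaw -4.0 w 22.3
[253. 223.] [570.1 223.1 100.1  62.2  80.2]
```

View pics/c10.png

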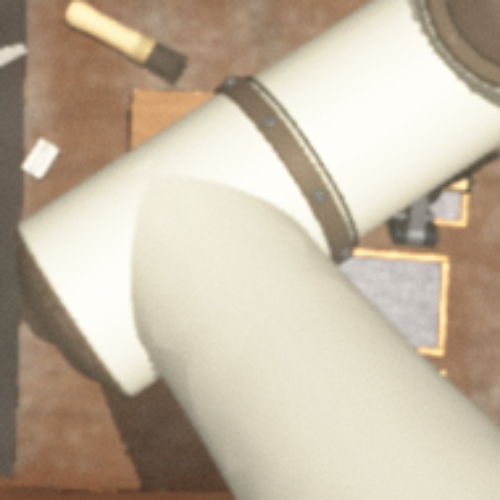

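The arm hides the scene in this view. The yaw (-4.0°) and position agree with the tray, so I'll lower.

Request:
play_rows([
  [0,2,-30,0,0,0],
  [0,0,-20,0,0,0],
  [0,0,-10,0,0,0],
  [0,0,-4,0,0,0],
  [0,0,-1.5,0,0,0],
  [0,0,0,0,0,0],
])

```text
clock: 20.02
position: [585.0, 209.7, 6.2]
ee_rot: [0.73, 0.684, 0.0, 0.0]
contact_force: [0.5, 0.5, -1.3]
gripper_width: 22.5
grasp_force: 59.1
```

Request:
play_rows([
  [0,0,0,0,0,0],
  [0,0,0,0,0,0],
  [0,0,0,0,0,0],
  [0,0,20,0,0,0],
  [0,0,40,0,0,0],
  [0,0,40,0,0,0],
  [0,0,0,0,0,0],
  [0,0,0,0,0,0],
], gripper=0.5)

```text
clock: 20.68
position: [586.8, 209.7, 109.1]
ee_rot: [0.73, 0.683, 0.004, 0.001]
contact_force: [-0.1, 0.6, -0.4]
gripper_width: 42.7
grasp_force: 0.0
```

Request:
play_rows([
  [0,15,0,0,0,0],
  [5,33,0,0,0,0],
  [10,33,0,0,0,0.1],
  [10,33,0,0,0,0.1],
  [10,30,0,0,0,0],
  [5,0,0,0,0,0],
  [0,0,0,0,0,0],
  [0,0,0,0,0,0],
], gripper=0.9)

```text
clock: 21.35
position: [624.0, 352.2, 103.3]
ee_rot: [0.723, 0.691, -0.002, -0.0]
contact_force: [-0.7, 0.6, 0.2]
gripper_width: 76.7
grasp_force: 0.0
```

```bash
python3 -c "
from chk import *
chk((625,368,29,30))
d=snap('wrist','w11.png');t=snap('top','t11.png'); cv2.imwrite('pics/c11.png',np.hstack([cv2.resize(d['image'],(400,300)),cv2.resize(t['image'],(400,300))])[:,:,::-1])"
```

```text
[624.  352.2 103.3] yaw -2.6 w 76.7
[259. 182.] [601.4 369.3 133.9  95.2  82. ]
```

View pics/c11.png

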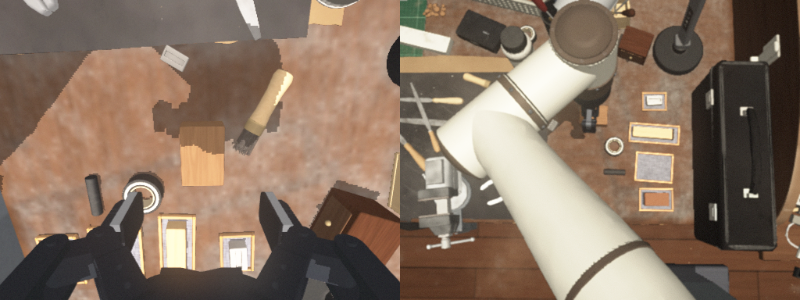

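Gauge, sanding and wax sit in their trays, with tape and pen untouched. A brush ends close to the blank, near (245,145) in the left panel, so I'll check its clearance.

```bash
python3 -c "
from chk import *
d=load('w11.png')
print(ray(d,[(298,189),(302,194),(314,195),(317,188),(335,170)],10).round(1))
print('block top corners',ray(d,[(231,238),(286,238),(231,160),(286,160)],29).round(1))
t=load('top1.png'); k=190/600
print(ray(t,[(180+220*k,100+75*k),(180+205*k,100+97*k),(180+172*k,100+75*k)],10).round(1))
"
```

```text
[[658.9 353.8  10. ]
 [662.4 349.1  10. ]
 [672.9 347.7  10. ]
 [675.4 354.   10. ]
 [690.5 369.4  10. ]]
block top corners [[599.3 318.7  29. ]
 [646.1 316.6  29. ]
 [604.3 386.   29. ]
 [647.1 384.1  29. ]]
[[672.9 347.3  10. ]
 [659.3 356.1  10. ]
 [672.6 376.1  10. ]]
```

The brush occupies y ≥ 347, only 11 mm off the blank's +x face. I'll grip the blank at y≈335, fairly high up, with a smaller opening.

Request:
play_rows([
  [1,-16,0,0,0,0],
  [0,0,-35,0,0,0],
  [0,0,-30,0,0,0],
  [0,0,-20,0,0,0],
  [0,0,-12,0,0,0],
  [0,0,0,0,0,0],
], gripper=0.74)

```text
clock: 22.0
position: [624.3, 334.0, 5.4]
ee_rot: [0.724, 0.69, -0.003, -0.0]
contact_force: [-0.1, -0.9, 0.6]
gripper_width: 63.4
grasp_force: 0.0
```

Request:
play_rows([
  [0,0,0,0,0,0],
  [0,0,0,0,0,0],
  [0,0,0,0,0,0],
  [0,0,0,0,0,0],
  [0,0,0,0,0,0],
], gripper=0)

```text
clock: 22.42
position: [626.9, 337.2, 10.4]
ee_rot: [0.723, 0.691, 0.002, 0.0]
contact_force: [0.2, -0.7, 5.0]
gripper_width: 43.9
grasp_force: 63.3
```

Request:
play_rows([
  [0,0,15,0,0,0],
  [0,0,30,0,0,0],
  [0,0,25,0,0,0],
  [-14,-16.6,0,0,0,0],
  [-21.6,-25.6,0,0,0,-0.05],
  [-21.6,-25.6,0,0,0,-0.05],
  [-21.6,-25.6,0,0,0,-0.05],
  [-21.6,-25.6,0,0,0,-0.05],
  [-21.8,-25.6,0,0,0,0],
  [0,0,0,0,0,0],
  [0,0,0,0,0,0],
])

```text
clock: 23.33
position: [502.8, 190.8, 79.1]
ee_rot: [0.73, 0.683, 0.0, -0.0]
contact_force: [-0.2, 0.0, -1.0]
gripper_width: 44.0
grasp_force: 62.8
```

```bash
python3 -c "
from chk import *
chk((503,215,98,30))
d=load('w11.png')"
```

```text
[502.8 190.8  79.1] yaw -3.8 w 44.0
[256. 218.] [511.  214.9  80.9  70.1  91.6]
```

Request:
play_rows([
  [0,0,-30,0,0,0],
  [0,0,-20,0,0,0],
  [0,0,-10,0,0,0],
  [0,0,-4,0,0,0],
  [0,0,-2,0,0,0],
  [0,0,0,0,0,0],
])

```text
clock: 23.88
position: [504.6, 192.8, 13.4]
ee_rot: [0.73, 0.684, 0.0, 0.0]
contact_force: [0.6, 0.4, -0.8]
gripper_width: 44.6
grasp_force: 62.7
```

Request:
play_rows([
  [0,0,0,0,0,0],
  [0,0,0,0,0,0],
  [0,0,0,0,0,0],
  [0,0,20,0,0,0],
  [0,0,40,0,0,0],
  [0,0,40,0,0,0],
  [0,20,40,0,0,0],
  [0,40,20,0,0,0],
  [0,40,0,0,0,0],
  [0,40,0,0,0,0],
  [0,40,0,0,0,0],
  [0,40,0,0,0,0],
  [0,0,0,0,0,0],
  [0,0,0,0,0,0],
], gripper=0.78)

```text
clock: 25.05
position: [503.2, 409.9, 167.4]
ee_rot: [0.729, 0.684, -0.0, 0.0]
contact_force: [-0.4, -1.5, 0.0]
gripper_width: 66.4
grasp_force: 0.0
```

Run:
```python
from m import *
d=snap('top','t12.png');S=1.5625
for n,u,v,z,t in [('gauge',509,202,18,30),('sand',505,267,20,35),('blank',508,335,32,35),('wax',512,399,25,35),('pen',428,344,7,30)]:
    r=meas(d,(u/S,v/S),z,t); print(n,np.round(r[:5],1))
cv2.imwrite('pics/c12.png',cv2.resize(d['image'][100:290,180:370][:,:,::-1],(600,600)))
```

```text
gauge [664.9 204.4  35.9  21.3  90.6]
sand [585.  210.8  91.1  23.1  86.1]
blank [501.1 208.8  91.5  71.1  86.2]
wax [428.5 203.1  54.   30.2  90.6]
pen [491.8 299.9  51.8  16.7  90.6]
```

View pics/c12.png

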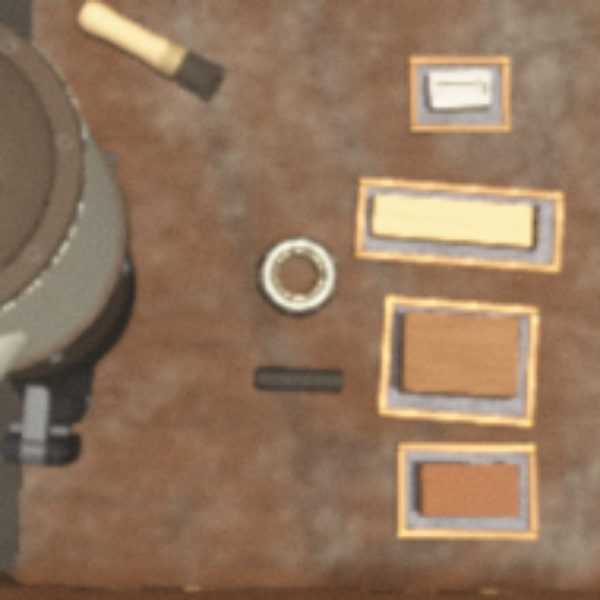

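All four blocks lie inside their recesses, with the tape, pen and brush undisturbed. Handing in.

```bash
python3 -c "
from bench import *
print(job_done())"
```

```text
the job is handed in; nothing more can be done
None
```

I put all four blocks in their matching trays and handed the job in at about 25 s on the robot's clock; the final top view shows each inside its rim, with the tape and pen where they were.

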